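# Stack a dental case in its bite under a weight

## Task

Set up the cream-coloured dental case on the black stand: first the lower jaw model with its teeth up, on it the blue bite wafer, on that the upper jaw model with its teeth down, and last the brass weight standing on the middle of the upper model. Line every piece up squarely over the one below, with the rounded fronts all on the side of the stand's brass tab. Set each piece down gently without dropping it, let go of everything, and leave the pink model and the glue bottle, which belong to another job, where they are.

Things in the scene. Friction and masses are not known exactly. Their poses are not given: they have to be found in the camera images.
- stand: Fixed black stand: square black foot 84 x 84 x 8 mm, on it a grey D-shaped pedestal (52 mm wide in y, x from -47 to +8 mm), flat top 24 mm above the table. A brass tab 14 mm wide sticks out 14 mm at its round front (+x), 4 mm below the top. Origin at table level, z up. The lower model's place: its origin 24 mm above this one, x axes alike.
- lower: Loose cream lower jaw model, 70 g, teeth up: D-shaped base 16 mm high, horseshoe of level ivory teeth on it, 26 mm high in all. 60 mm long (x from -50 to +10 mm), 56 mm wide (y); flat parallel sides from x = -50 to -18 mm, then a half-round front. Origin on the underside below the front teeth; +x front of the mouth, z up.
- wafer: Loose blue bite wafer, 15 g, lying flat: rigid horseshoe plate 7 mm thick, arms 12 mm wide, 52 mm wide over all (y); straight parallel arms from x = -49 to -18 mm, round front to x = +8 mm. Origin on the underside in the middle of the front band; +x front, z up. Its place: origin 26 mm above the lower model's, x axes alike.
- upper: Loose cream upper jaw model, 70 g, lying teeth down (seen from above: a plain cream D) and stacked that way up. Teeth 0 to 10 mm high, base 10 to 26 mm; outline as the lower model (x -50 to +10, 56 mm wide, flat sides x -50 to -18). Origin at tooth-tip level at the front teeth; +x front, z up. Its place: 7 mm above the wafer's origin, x axes alike.
- weight: Loose upright brass cylinder with a dark band near its top, 38 mm in diameter, 45 mm high, about 400 g. Origin at the centre of its underside, z up. Its place: the flat top of the upper model, 26 mm above that model's origin, at x = -20 mm, y = 0 in its frame.
- pink_model: Bystander: loose pink jaw model of another case, shape, size, origin and axes as the lower model, teeth up. Must stay where it is.
- bottle: Bystander: loose small white glue bottle with a green cap, 32 mm in diameter, 52 mm high, upright. Origin at the centre of its underside. Must stay where it is.

How it is judged:
By the outcome, as a careful person would: the job done as asked, in the order asked, and still so for the second after the job is handed in, with the robot touching nothing.
It also fails if it takes over 122 s, if anything falls off the work surface, if the arm or the gripper's body presses on something with over 40 N, if the wrist force passes 120 N, or if a joint passes its speed limit or range.

## Robot

A 7-joint arm with a two-finger parallel gripper is mounted at the origin on the work surface. World frame = base frame: x ahead of the robot, y to its left, z up, the work surface at z = 0. Lengths are in m, angles in degrees, forces in N, time in s.
With the tool pointing down it reaches from about 0.4 to 0.875 m from the base axis. Payload 6.5 kg.
Tool frame: the origin (TCP) lies midway between the tips of the shut fingers; the grasp point (between the pads) lies 19 mm behind it; z points along the fingers, y is the direction in which the jaws open and shut (so a half turn about z gives the same grasp; the last joint's range is limited). The gripper opens to 88 mm and grips with 3 to 60 N. Pads are 18 mm wide; open, the fingers measure 123 mm over their backs; the gripper's body (75 mm by 187 mm) begins 45 mm behind the grasp point.
Start: joints at [-76.845, 30.733, -0.252, 88.115, 0.149, 61.152, -4.079], TCP at [0.189, 0.622, 0.239] pointing down, gripper open.
Joint ranges: [-154.64, 154.64], [-21.42, 123.67], [-72.66, 72.17], [13.99, 137.28], [-74.86, 254.86], [10.95, 109.41], [-158.01, 158.01]. Speed limits (degrees/s): [136.94, 136.94, 180, 180, 180, 180, 180].

## Interface

Orientations are given as a 3x3 rotation matrix whose columns are the frame's x, y, z axes.
In Python, from workcell import manip gives the robot as it stands.
- The arm moves only by the tool apply_moves, never from a script. Its argument "motion" is a list of rows, each an object with "slide": the shift along the world's x, y, z in m, a list of three; "spin": the turn about the world's z in degrees; "grip": the opening, from 0 (shut) to 1 (fully open). A call has 1 to 10 rows; each row is the pose to reach, as a shift and turn from the pose commanded when the call began; what a row does not reach only later rows make up. A row lasts 1/8 s, in which the tool goes at most 62.5 mm and 10.7 degrees, less where a joint would pass 70% of its speed; a pose out of reach is approached as far as the arm can. A call with a gripper value outside its range is refused whole. The fingers move at their own pace and stop on an object; the grip force is fixed at half the most. Time passes only in rows, so rows that repeat a pose let the fingers close. It gives the time, the measured TCP pose, the force and the opening at its end, in the units of the state.
- manip.get_state(): the state, without advancing time (a new reading comes with each control period).
- manip.camera(name): name is "scene" or "top" or "wrist"; returns a dict with "pixels" (480x640x3 uint8, blue, green, red), "depth" (480x640 float32, m along the optical axis (not along the pixel's ray), 0 where there is no reading), "camera_matrix" (3x3 intrinsics, pixels), "dist_coeffs" ([k1, k2, p1, p2, k3] as OpenCV has them; the pictures are not rectified), "extrinsics" (4x4, takes a point from world to camera coordinates); the wrist camera has in their place "tool_from_camera" (4x4, takes a point from camera to tool coordinates, whose origin is the TCP and whose axes are the flange's). Camera axes: x right, y down, z forward; pixel columns grow to the right and rows downward; lengths in m; the calibration is good to about 2 mm. A picture is of the moment at which its call begins: read the wrist's pose just before it.
- manip.finish_job(): hands the job in, once; it reports no verdict.
The state is a dict: "t": time; "joints": joint angles; "joint_vel": joint speeds; "effort": joint torques, N m; "tcp_pos": TCP position; "eef_rot": TCP orientation; "ft_force": force on the tool from outside, world axes, zero at the start; "moment": the same for the moment, N m; "grip_width": opening from 0.0 (shut) to 1.0 (fully open).
Only numpy, scipy, OpenCV 4.12 (cv2) and the standard library are available. Lean on these libraries where they do the work, as an engineer would, in place of code of your own. Each camera call takes 0.05 s, during which the arm holds its last target. There are 200 camera calls.

## Working session

There is one attempt and no reset: what is moved stays moved. The work goes in short steps, Python scripts to look and compute and a tool call to move; the robot and the scene stay as the last step left them, time stands still between calls to the robot, and variables do not carry over. Pictures are saved under pics/ and viewed, about 12 in all and at most 16, crops included, and the job is handed in when it is done.

Besides the shell and the picture viewer there is one more tool, called by a JSON object that holds its "name" and its "arguments". apply_moves: Moves the arm, as the interface text tells. Its arguments: {"type":"object","properties":{"motion":{"type":"array"}},"required":["motion"]}

```bash
ls; mkdir -p pics; cat > h.py <<'E'
import numpy as np, cv2, json
from workcell import manip
def look(name, save=None):
    s=manip.get_state(); c=manip.camera(name)
    K=np.array(c["camera_matrix"]);d=np.array(c["dist_coeffs"])
    if name=="wrist":
        T=np.eye(4);T[:3,:3]=np.array(s["eef_rot"]);T[:3,3]=s["tcp_pos"]
        W=T@np.array(c["tool_from_camera"])
    else: W=np.linalg.inv(np.array(c["extrinsics"]))
    if save: cv2.imwrite(save,c["pixels"])
    return dict(im=c["pixels"],dep=c["depth"],K=K,d=d,W=W,s=s)
def rays(v,uv):
    p=cv2.undistortPoints(np.array(uv,float).reshape(-1,1,2),v["K"],v["d"]).reshape(-1,2)
    return np.c_[p,np.ones(len(p))]
def onplane(v,uv,z):
    r=rays(v,uv)@v["W"][:3,:3].T; o=v["W"][:3,3]
    return o+r*((z-o[2])/r[:,2])[:,None]
def cloud(v):
    vv,uu=np.mgrid[0:480,0:640]; r=rays(v,np.c_[uu.ravel(),vv.ravel()])
    P=(r*v["dep"].reshape(-1,1))@v["W"][:3,:3].T+v["W"][:3,3]
    P[v["dep"].ravel()==0]=np.nan
    return P.reshape(480,640,3)
E
python3 - <<'E'
from h import *
for n in ("scene","top","wrist"):
    v=look(n,f"pics/{n}0.png"); print(n,v["W"].round(3).tolist(),v["K"].round(0).tolist(),np.nanmin(v["dep"]),v["dep"].max())
s=manip.get_state();print({k:np.round(x,3).tolist() for k,x in s.items()})
E
```

```text
pics
scene [[0.648, 0.547, -0.53, 0.964], [0.762, -0.479, 0.437, -0.334], [-0.014, -0.687, -0.727, 0.595], [0.0, 0.0, 0.0, 1.0]] [[498.0, 0.0, 328.0], [0.0, 498.0, 240.0], [0.0, 0.0, 1.0]] 0.0 2.6233747
top [[-0.003, -0.996, 0.087, 0.449], [-1.0, 0.005, 0.021, 0.001], [-0.021, -0.087, -0.996, 1.057], [0.0, 0.0, 0.0, 1.0]] [[529.0, 0.0, 320.0], [0.0, 529.0, 230.0], [0.0, 0.0, 1.0]] 0.0 1.804973
wrist [[0.291, 0.908, 0.301, 0.111], [0.957, -0.275, -0.094, 0.646], [-0.003, 0.315, -0.949, 0.383], [0.0, 0.0, 0.0, 1.0]] [[400.0, 0.0, 325.0], [0.0, 400.0, 232.0], [0.0, 0.0, 1.0]] 0.0 0.5126769
{'t': 0.15, 'joints': [-76.844, 30.767, -0.253, 88.155, 0.149, 61.151, -4.081], 'joint_vel': [0.003, -0.147, -0.063, -0.181, 0.048, 0.026, 0.001], 'effort': [0.002, -57.132, 0.992, -25.183, -0.056, 0.015, 0.0], 'tcp_pos': [0.189, 0.621, 0.238], 'eef_rot': [[-0.957, 0.291, -0.0], [0.291, 0.957, -0.001], [-0.0, -0.001, -1.0]], 'ft_force': [0.486, -0.194, 1.5], 'moment': [0.029, -0.001, -0.03], 'grip_width': 0.999}
```

View pics/top0.png

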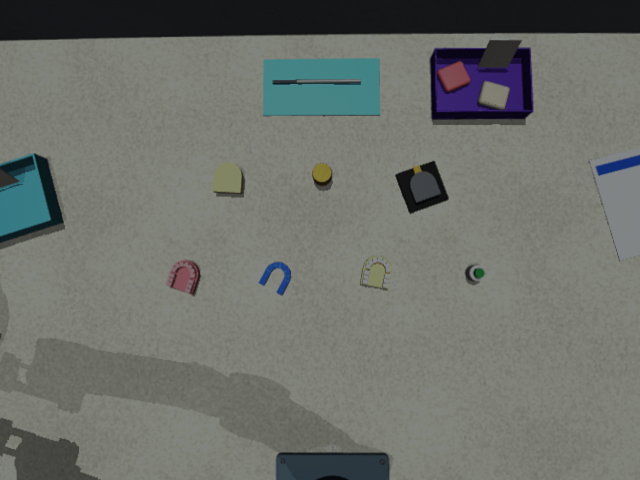

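View pics/scene0.png

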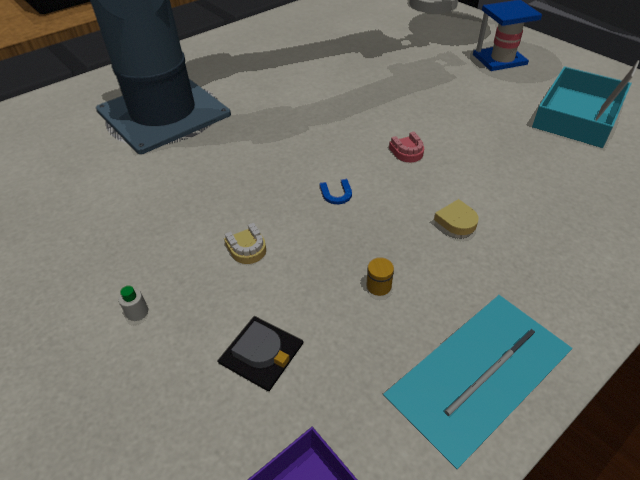

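Top view: upper (228,179), weight (322,174), stand (422,187) with tab up (+x), pink (183,276), wafer (277,277), lower (376,272), bottle (476,272); the scene view agrees. All fronts point roughly +x.

```bash
python3 - <<'E'
from h import *
v=look("top")
for n,u,z in (("upper",(228,179),.026),("weight",(322,173),.045),("stand",(424,187),.024),("tab",(417,170),.02),("pink",(184,276),.02),("wafer",(277,277),.007),("lower",(376,272),.02),("bottle",(477,272),.05)):
    print(n,onplane(v,[u],z)[0].round(3))
w=look("wrist"); s=w["s"]; R=np.array(s["eef_rot"])
print("cam in tool", (R.T@(w["W"][:3,3]-s["tcp_pos"])).round(3), (R.T@w["W"][:3,2]).round(3))
C=cloud(v); im=v["im"]; hsv=cv2.cvtColor(im,cv2.COLOR_BGR2HSV)
for x in ((228,179),(322,173),(376,276),(277,264),(424,187),(400,195),(417,170)): print(x,hsv[x[1],x[0]],C[x[1],x[0]].round(3))
E
```

```text
upper [0.642 0.204 0.026]
weight [0.649 0.017 0.045]
stand [ 0.624 -0.184  0.024]
tab [ 0.659 -0.171  0.02 ]
pink [0.451 0.29  0.02 ]
wafer [0.448 0.108 0.007]
lower [ 0.458 -0.087  0.02 ]
bottle [ 0.456 -0.276  0.05 ]
cam in tool [ 0.082  0.001 -0.146] [-0.315 -0.001  0.949]
(228, 179) [ 33  64 132] [0.643 0.204 0.025]
(322, 173) [ 26 157 128] [0.65  0.017 0.041]
(376, 276) [ 32  69 133] [ 0.45  -0.088  0.014]
(277, 264) [110 199 131] [0.474 0.108 0.002]
(424, 187) [105  22  70] [ 0.624 -0.184  0.023]
(400, 195) [ 37  17 133] [ 0.612 -0.139 -0.002]
(417, 170) [ 24 160 129] [ 0.659 -0.171  0.02 ]
```

{"name": "apply_moves", "arguments": {"motion": [{"slide":[0.04,-0.06,0],"spin":5},{"slide":[0.08,-0.12,0],"spin":10},{"slide":[0.12,-0.18,-0.01],"spin":17},{"slide":[0.15,-0.24,-0.02],"spin":17},{"slide":[0.18,-0.3,-0.03],"spin":17},{"slide":[0.21,-0.36,-0.04],"spin":17},{"slide":[0.25,-0.42,-0.05],"spin":17},{"slide":[0.28,-0.48,-0.06],"spin":17},{"slide":[0.31,-0.54,-0.07],"spin":17},{"slide":[0.34,-0.6,-0.07],"spin":17}]}}

```text
invalid input
```

{"name": "apply_moves", "arguments": {"motion": [{"slide":[0.04,-0.06,0],"spin":5,"grip":1},{"slide":[0.08,-0.12,0],"spin":10,"grip":1},{"slide":[0.12,-0.18,-0.01],"spin":17,"grip":1},{"slide":[0.15,-0.24,-0.02],"spin":17,"grip":1},{"slide":[0.18,-0.3,-0.03],"spin":17,"grip":1},{"slide":[0.21,-0.36,-0.04],"spin":17,"grip":1},{"slide":[0.25,-0.42,-0.05],"spin":17,"grip":1},{"slide":[0.28,-0.48,-0.06],"spin":17,"grip":1},{"slide":[0.31,-0.54,-0.07],"spin":17,"grip":1},{"slide":[0.34,-0.6,-0.07],"spin":17,"grip":1}]}}

```text
t: 1.5
tcp_pos: [0.4983, 0.0823, 0.1736]
eef_rot: [[-1.0, -0.001, 0.0], [-0.001, 1.0, 0.0], [-0.0, 0.0, -1.0]]
ft_force: [0.4, 0.8, 0.3]
grip_width: 0.998
```

{"name": "apply_moves", "arguments": {"motion": [{"slide":[0.03,-0.06,0],"spin":0,"grip":1},{"slide":[0.05,-0.11,0],"spin":0,"grip":1},{"slide":[0.07,-0.16,0],"spin":0,"grip":1},{"slide":[0.08,-0.206,0],"spin":0,"grip":1},{"slide":[0.08,-0.206,0],"spin":0,"grip":1},{"slide":[0.08,-0.206,0],"spin":0,"grip":1}]}}

```text
t: 2.25
tcp_pos: [0.5776, -0.1212, 0.1736]
eef_rot: [[-1.0, -0.001, -0.0], [-0.001, 1.0, 0.001], [0.0, 0.001, -1.0]]
ft_force: [-0.5, 0.4, 0.2]
grip_width: 1.001
```

```bash
python3 - <<'E'
from h import *
v=look("wrist","pics/w_stand.png"); print(v["s"]["tcp_pos"])
np.savez("stand.npz",**{k:v[k] for k in("im","dep","K","d","W")})
E
```

```text
[ 0.57755267 -0.12122215  0.17356709]
```

View pics/w_stand.png

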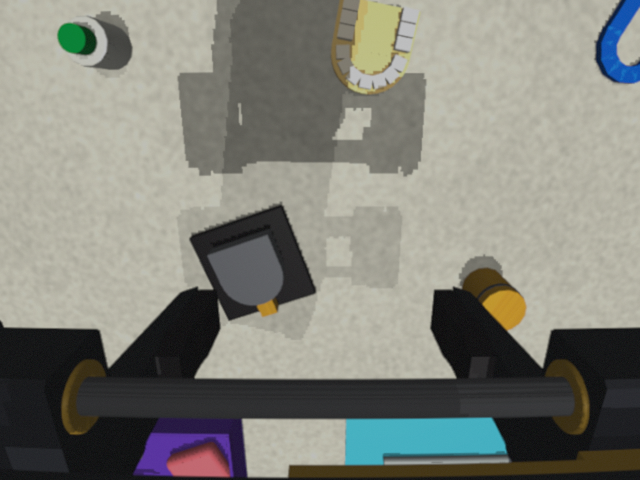

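Wrist picture: stand pedestal at (245,270), tab at (267,307), back side up; lower model at the top edge (375,40); the weight at (495,295). The picture is turned 180° (up = -x).

```bash
cat >> h.py <<'E'
def dfit(v,mask,z,xf,xb):
    """D/horseshoe outline: mask -> pose of origin, with front/back extents xf,xb along x"""
    n,l,st,_=cv2.connectedComponentsWithStats(mask.astype(np.uint8)); k=1+np.argmax(st[1:,4])
    c=max(cv2.findContours((l==k).astype(np.uint8),cv2.RETR_EXTERNAL,cv2.CHAIN_APPROX_NONE)[0],key=cv2.contourArea)[:,0]
    P=onplane(v,c,z)[:,:2]
    (cx,cy),(w,h),a=cv2.minAreaRect((P*1000).astype(np.float32))
    a=(a+45)%90-45; t=np.radians(a); e=np.array([np.cos(t),np.sin(t)]); f=np.array([-e[1],e[0]])
    X=P@e; Y=P@f
    o=e*(X.max()-xf)+f*(Y.max()+Y.min())/2; ob=e*(X.min()-xb)+f*(Y.max()+Y.min())/2
    print("bbox",st[k],"yaw %.2f len %.1f wid %.1f"%(a,np.ptp(X)*1e3,np.ptp(Y)*1e3),"origin front",o.round(4),"back",ob.round(4))
    return o,ob,a
E
python3 - <<'E'
from h import *
v=dict(np.load("stand.npz")); C=cloud(v); im=v["im"].astype(int); hsv=cv2.cvtColor(v["im"],cv2.COLOR_BGR2HSV)
win=np.zeros((480,640),bool); win[195:325,185:320]=1
print("ped z",C[265,245],"foot z",C[232,290],"tab",C[306,267],hsv[265,245],hsv[232,290],hsv[306,267])
m=win&(abs(C[...,2]-.024)<.004)&(hsv[...,2]>60)&(hsv[...,1]<80); m[312:]=0
dfit(v,m,.024,.008,-.047)
t=win&(hsv[...,1]>120)&(hsv[...,0]<35)&(hsv[...,2]>60); ys,xs=np.nonzero(t); print(len(xs), onplane(v,[(xs.mean(),ys.mean())],.02))
f=win&(abs(C[...,2]-.008)<.004)&(hsv[...,2]<60); f|=m; 
c=np.argwhere(f)[:,::-1]; P=onplane(v,c,.008)[:,:2]; print("foot",cv2.minAreaRect((P*1000).astype(np.float32)))
E
```

```text
ped z [ 0.62110589 -0.18441014  0.02503859] foot z [ 0.59942562 -0.14941084  0.00649996] tab [ 0.66078913 -0.16934442  0.01970866] [114  13 100] [90 15 35] [ 20 198 184]
bbox [ 207  235   77   70 3616] yaw 19.77 len 54.8 wid 52.3 origin front [ 0.6478 -0.1745] back [ 0.648  -0.1744]
239 [[ 0.662156   -0.16885163  0.02      ]]
foot ((628.1542358398438, -180.920166015625), (82.903076171875, 82.76696014404297), 19.365276336669922)
```

{"name": "apply_moves", "arguments": {"motion": [{"slide":[-0.05,0.02,0],"spin":0,"grip":1},{"slide":[-0.1,0.034,0],"spin":0,"grip":1},{"slide":[-0.1,0.034,0],"spin":0,"grip":1},{"slide":[-0.1,0.034,0],"spin":0,"grip":1}]}}

```text
t: 2.8
tcp_pos: [0.4787, -0.087, 0.1743]
eef_rot: [[-1.0, -0.003, 0.002], [-0.003, 1.0, 0.0], [-0.002, 0.0, -1.0]]
ft_force: [1.1, 0.1, 0.0]
grip_width: 1.001
```

```bash
python3 - <<'E'
from h import *
v=look("wrist","pics/w_lower.png"); print(v["s"]["tcp_pos"])
np.savez("lower.npz",**{k:v[k] for k in("im","dep","K","d","W")})
E
```

```text
[ 0.47871796 -0.08695888  0.17434983]
```

View pics/w_lower.png

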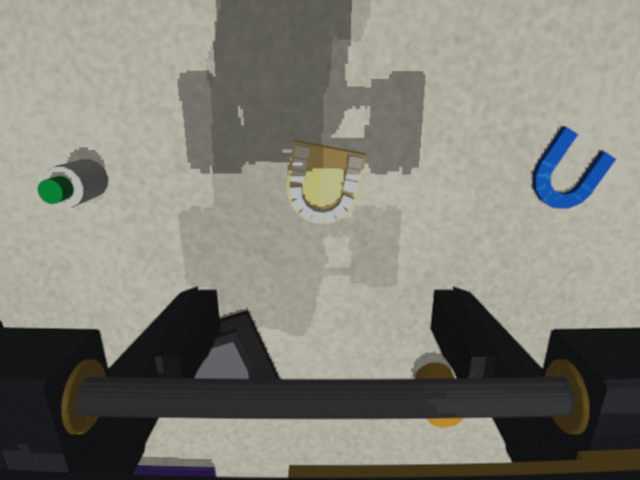

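Lower model at (325,180), back edge up; wafer at (570,170), both fully visible.

```bash
cat >> h.py <<'E'
def cfit(v,mask,xf,xb,q=0.5):
    """fit on cloud xy (vertical-walled piece)"""
    P=cloud(v)[mask][:,:2]; P=P[~np.isnan(P[:,0])]
    a=cv2.minAreaRect((P*1000).astype(np.float32))[2]; a=(a+45)%90-45
    best=min(np.arange(a-6,a+6,.25),key=lambda b:np.ptp(np.percentile(P@[np.cos(np.radians(b)),np.sin(np.radians(b))],[q,100-q]))*np.ptp(np.percentile(P@[-np.sin(np.radians(b)),np.cos(np.radians(b))],[q,100-q])))
    t=np.radians(best); e=np.array([np.cos(t),np.sin(t)]); f=np.array([-e[1],e[0]])
    x0,x1=np.percentile(P@e,[q,100-q]); y0,y1=np.percentile(P@f,[q,100-q])
    o=e*(x1-xf)+f*(y0+y1)/2; ob=e*(x0-xb)+f*(y0+y1)/2
    print("n",len(P),"yaw %.2f (rect %.2f) len %.1f wid %.1f"%(best,a,(x1-x0)*1e3,(y1-y0)*1e3),"origin front",o.round(4),"back",ob.round(4))
E
python3 - <<'E'
from h import *
v=dict(np.load("lower.npz")); C=cloud(v); hsv=cv2.cvtColor(v["im"],cv2.COLOR_BGR2HSV)
w=np.zeros((480,640),bool); w[125:235,275:380]=1
print("z",C[190,322],C[212,322],C[152,322])
cfit(v,w&(C[...,2]>.006),.010,-.050); cfit(v,w&(C[...,2]>.006),.010,-.050,0.1)
m=w&(C[...,2]>.022); print("teeth"); cfit(v,m,.008,-.049,.2)
w=np.zeros((480,640),bool); w[110:220,515:630]=1
m=w&(hsv[...,0]>100)&(hsv[...,0]<125)&(hsv[...,1]>120)
print("wafer z",np.nanmedian(C[m][:,2])); dfit(v,m,.005,.008,-.049)
E
```

```text
z [ 0.46362372 -0.08880577  0.01657933] [ 0.47853764 -0.08870977  0.02632265] [ 0.43471641 -0.08885671  0.01506483]
n 4961 yaw -10.75 (rect -10.75) len 56.5 wid 54.4 origin front [ 0.4777 -0.0916] back [ 0.4811 -0.0923]
n 4961 yaw -10.75 (rect -10.75) len 58.4 wid 55.1 origin front [ 0.4795 -0.0919] back [ 0.4811 -0.0922]
teeth
n 1934 yaw -10.68 (rect -10.93) len 54.3 wid 49.6 origin front [ 0.4789 -0.0917] back [ 0.4815 -0.0922]
wafer z 0.006119690734136013
bbox [ 533  128   82   80 2607] yaw -27.92 len 56.5 wid 55.2 origin front [0.469  0.0996] back [0.4694 0.0993]
```

{"name": "apply_moves", "arguments": {"motion": [{"slide":[-0.028,0.001,-0.04],"spin":-5,"grip":1},{"slide":[-0.028,0.001,-0.08],"spin":-10.7,"grip":1},{"slide":[-0.028,0.001,-0.12],"spin":-10.7,"grip":1},{"slide":[-0.028,0.001,-0.15],"spin":-10.7,"grip":1},{"slide":[-0.028,0.001,-0.15],"spin":-10.7,"grip":1},{"slide":[-0.028,0.001,-0.15],"spin":-10.7,"grip":1}]}}

```text
t: 3.6
tcp_pos: [0.451, -0.0872, 0.0245]
eef_rot: [[-0.983, 0.185, 0.001], [0.185, 0.983, -0.0], [-0.001, 0.0, -1.0]]
ft_force: [-0.1, -0.4, -0.7]
grip_width: 1.001
```

{"name": "apply_moves", "arguments": {"motion": [{"slide":[0,0.001,-0.015],"spin":0,"grip":1},{"slide":[0,0.001,-0.0205],"spin":0,"grip":1},{"slide":[0,0.001,-0.0205],"spin":0,"grip":0.7},{"slide":[0,0.001,-0.0205],"spin":0,"grip":0.7},{"slide":[0,0.001,-0.0205],"spin":0,"grip":0.5},{"slide":[0,0.001,-0.0205],"spin":0,"grip":0.5},{"slide":[0,0.001,-0.0205],"spin":0,"grip":0.3},{"slide":[0,0.001,-0.0205],"spin":0,"grip":0.3},{"slide":[0,0.001,-0.0205],"spin":0,"grip":0.3}]}}

```text
t: 4.72
tcp_pos: [0.4499, -0.0861, 0.0035]
eef_rot: [[-0.983, 0.185, 0.0], [0.185, 0.983, -0.0], [-0.0, 0.0, -1.0]]
ft_force: [-1.0, 0.1, 5.9]
grip_width: 0.631
```

{"name": "apply_moves", "arguments": {"motion": [{"slide":[0,0,0.01],"spin":0,"grip":0.3},{"slide":[0,0,0.03],"spin":0,"grip":0.3},{"slide":[0,0,0.07],"spin":0,"grip":0.3},{"slide":[0.04,-0.02,0.1],"spin":10,"grip":0.3},{"slide":[0.08,-0.04,0.1],"spin":20,"grip":0.3},{"slide":[0.12,-0.06,0.1],"spin":30,"grip":0.3},{"slide":[0.16,-0.08,0.1],"spin":30.3,"grip":0.3},{"slide":[0.169,-0.099,0.1],"spin":30.3,"grip":0.3},{"slide":[0.169,-0.099,0.1],"spin":30.3,"grip":0.3},{"slide":[0.169,-0.099,0.1],"spin":30.3,"grip":0.3}]}}

```text
t: 5.98
tcp_pos: [0.6178, -0.1839, 0.1032]
eef_rot: [[-0.942, -0.337, -0.001], [-0.337, 0.942, 0.001], [0.001, 0.001, -1.0]]
ft_force: [-0.0, 0.2, -0.8]
grip_width: 0.629
```

```bash
python3 - <<'E'
from h import *
v=look("wrist","pics/w_held.png"); s=v["s"]; print(s["tcp_pos"],s["ft_force"],s["grip_width"])
np.savez("held.npz",**{k:v[k] for k in("im","dep","K","d","W")},p=s["tcp_pos"],R=s["eef_rot"])
C=(cloud(v)-s["tcp_pos"])@np.array(s["eef_rot"])
for r in range(180,330,8): print(r,C[r,325].round(4),v["im"][r,325])
E
```

```text
[ 0.61779067 -0.18393337  0.10317596] [-0.04998546  0.15225118 -0.83705396] 0.628810195867183
180 [0.0332 0.0004 0.1053] [111 119 120]
188 [0.0295 0.0004 0.0985] [35 38 37]
196 [0.0251 0.0004 0.0957] [25 24 23]
204 [0.0198 0.0004 0.0963] [27 25 23]
212 [0.0148 0.0004 0.0958] [40 38 39]
220 [0.0143 0.0004 0.0801] [66 64 64]
228 [0.0094 0.0005 0.0797] [71 69 67]
236 [0.0042 0.0005 0.0805] [72 69 67]
244 [-0.0006  0.0005  0.0795] [71 69 68]
252 [-0.0056  0.0005  0.0792] [72 69 66]
260 [-0.0107  0.0005  0.079 ] [70 68 66]
268 [ 0.0184  0.0005 -0.0001] [ 56  89 106]
276 [ 0.0189  0.0005 -0.0087] [ 54  89 105]
284 [ 0.0167  0.0005 -0.011 ] [ 70 120 142]
292 [ 0.0138  0.0005 -0.0117] [ 72 121 143]
300 [ 0.0108  0.0005 -0.0123] [ 71 121 143]
308 [ 0.0072  0.0005 -0.012 ] [ 72 121 143]
316 [ 0.0037  0.0005 -0.0118] [ 71 120 142]
324 [-0.0003  0.0005 -0.011 ] [ 72 121 143]
```

View pics/w_held.png

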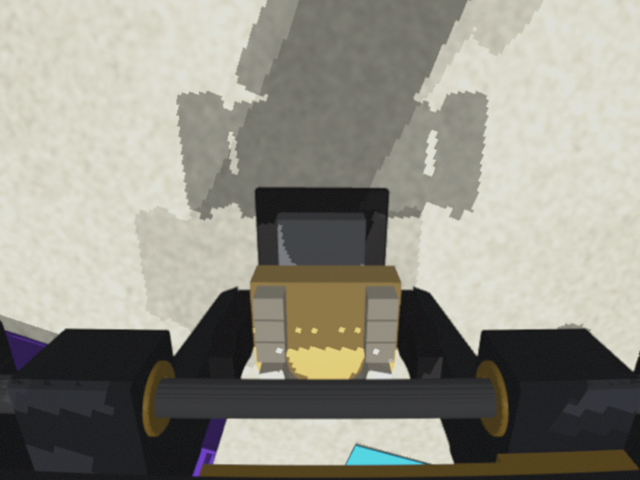

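Held lower model: back edge at rows 266–280, columns 251–400; pedestal back edge at row 214, columns 277–365, nicely parallel.

```bash
python3 - <<'E'
from h import *
v=dict(np.load("held.npz")); C=(cloud(v)-v["p"])@v["R"]
w=np.zeros((480,640),bool); w[205:262,265:385]=1
g=v["im"].max(2)
m=w&(abs(C[...,2]-.0795)<.003)
P=C[m]; print("ped y",np.percentile(P[:,1],[.5,2,98,99.5]),"xmax",np.percentile(P[:,0],[98,99.5]),"z",np.median(P[:,2]))
for r in (235,245,255):
    P=C[r][m[r]]; print(r,P[:,1].min(),P[:,1].max())
w[:]=0; w[284:300,240:410]=1
P=C[w&(C[...,2]<-.005)&(C[...,2]>-.025)]; print("lower y",np.percentile(P[:,1],[.5,2,98,99.5]))
E
```

```text
ped y [-0.02754401 -0.02680155  0.0228753   0.02358215] xmax [0.01494963 0.01516275] z 0.07980273507554982
235 -0.02755167860744381 0.02370495002061031
245 -0.027661563568592194 0.023811236191502716
255 -0.027277691673568406 0.023478535308187554
lower y [-0.03155608 -0.02712826  0.02805378  0.03192625]
```

{"name": "apply_moves", "arguments": {"motion": [{"slide":[0.0013,-0.0015,-0.03],"spin":0,"grip":0.3},{"slide":[0.0013,-0.0015,-0.06],"spin":0,"grip":0.3},{"slide":[0.0013,-0.0015,-0.07],"spin":0,"grip":0.3},{"slide":[0.0013,-0.0015,-0.07],"spin":0,"grip":0.3},{"slide":[0.0013,-0.0015,-0.0725],"spin":0,"grip":0.3},{"slide":[0.0013,-0.0015,-0.0735],"spin":0,"grip":0.3},{"slide":[0.0013,-0.0015,-0.0745],"spin":0,"grip":0.3},{"slide":[0.0013,-0.0015,-0.0745],"spin":0,"grip":0.3}]}}

```text
t: 7.02
tcp_pos: [0.6201, -0.1866, 0.0289]
eef_rot: [[-0.942, -0.336, 0.0], [-0.336, 0.942, -0.0], [-0.0, -0.0, -1.0]]
ft_force: [-0.1, 0.6, 0.1]
grip_width: 0.633
```

{"name": "apply_moves", "arguments": {"motion": [{"slide":[-0.0009,0.001,-0.001],"spin":0,"grip":0.3},{"slide":[-0.0009,0.001,-0.001],"spin":0,"grip":0.3}]}}

```text
t: 7.28
tcp_pos: [0.619, -0.1854, 0.0277]
eef_rot: [[-0.942, -0.336, -0.0], [-0.336, 0.942, 0.0], [0.0, 0.0, -1.0]]
ft_force: [0.4, -0.1, -1.3]
grip_width: 0.629
```

{"name": "apply_moves", "arguments": {"motion": [{"slide":[0,0,-0.0007],"spin":0,"grip":0.3},{"slide":[0,0,-0.0007],"spin":0,"grip":0.3}]}}

```text
t: 7.52
tcp_pos: [0.6191, -0.1854, 0.0276]
eef_rot: [[-0.942, -0.336, -0.0], [-0.336, 0.942, 0.0], [0.0, 0.0, -1.0]]
ft_force: [-2.1, 2.0, 5.5]
grip_width: 0.633
```

{"name": "apply_moves", "arguments": {"motion": [{"slide":[0,0,0],"spin":0,"grip":0.7},{"slide":[0,0,0],"spin":0,"grip":0.8},{"slide":[0,0,0],"spin":0,"grip":1},{"slide":[0,0,0],"spin":0,"grip":1},{"slide":[0,0,0.03],"spin":0,"grip":1},{"slide":[0,0,0.07],"spin":0,"grip":1},{"slide":[0,0.03,0.12],"spin":-10,"grip":1},{"slide":[-0.01,0.07,0.14],"spin":-20,"grip":1},{"slide":[-0.01,0.07,0.14],"spin":-20,"grip":1},{"slide":[-0.01,0.07,0.14],"spin":-20,"grip":1}]}}

```text
t: 8.78
tcp_pos: [0.6089, -0.1161, 0.1668]
eef_rot: [[-1.0, 0.005, -0.0], [0.005, 1.0, -0.001], [0.0, -0.001, -1.0]]
ft_force: [0.6, 0.5, -0.6]
grip_width: 1.002
```

```bash
python3 - <<'E'
from h import *
v=look("wrist","pics/w_s2.png"); s=v["s"]; print(s["tcp_pos"],s["ft_force"],s["grip_width"])
np.savez("s2.npz",**{k:v[k] for k in("im","dep","K","d","W")},p=s["tcp_pos"],R=s["eef_rot"])
E
```

```text
[ 0.60889198 -0.11614101  0.16682045] [ 0.61019477  0.46162268 -0.57356088] 1.0020193625741651
```

View pics/w_s2.png

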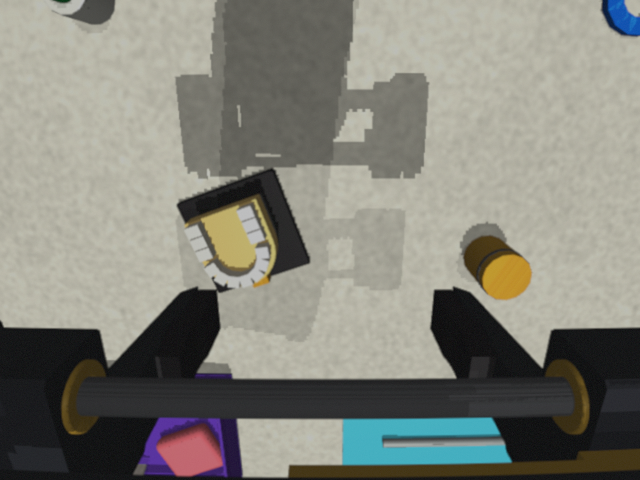

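Lower model now sits on the stand at (232,240), aligned with the foot, front toward the tab.

```bash
python3 - <<'E'
from h import *
v=dict(np.load("s2.npz")); C=cloud(v)
w=np.zeros((480,640),bool); w[175:300,170:290]=1
cfit(v,w&(C[...,2]>.03),.010,-.050,.1)
m=w&(C[...,2]>.046); print("teeth z",np.median(C[m][:,2])); cfit(v,m,.008,-.049,.1)
m=w&(abs(C[...,2]-.040)<.0025); print("base top");cfit(v,m,.01,-.05,.1)
E
```

```text
n 6241 yaw 19.51 (rect 19.26) len 57.9 wid 58.1 origin front [ 0.6468 -0.1737] back [ 0.6488 -0.173 ]
teeth z 0.04954610280577476
n 2733 yaw 18.31 (rect 18.56) len 54.8 wid 55.9 origin front [ 0.6468 -0.1733] back [ 0.6488 -0.1726]
base top
n 2937 yaw 19.51 (rect 19.26) len 58.1 wid 56.4 origin front [ 0.6474 -0.1745] back [ 0.6492 -0.1739]
```

{"name": "apply_moves", "arguments": {"motion": [{"slide":[-0.03,0.05,0],"spin":-7,"grip":1},{"slide":[-0.06,0.1,0],"spin":-14,"grip":1},{"slide":[-0.09,0.15,0],"spin":-20,"grip":1},{"slide":[-0.12,0.19,0],"spin":-27,"grip":1},{"slide":[-0.145,0.215,0],"spin":-27,"grip":1},{"slide":[-0.145,0.215,0],"spin":-27,"grip":1},{"slide":[-0.145,0.215,0],"spin":-27,"grip":1}]}}

```text
t: 9.7
tcp_pos: [0.465, 0.098, 0.1669]
eef_rot: [[-0.888, 0.461, 0.0], [0.461, 0.888, -0.001], [-0.001, -0.001, -1.0]]
ft_force: [-0.0, 0.4, 0.1]
grip_width: 1.0
```

```bash
python3 - <<'E'
from h import *
v=look("wrist","pics/w_waf.png"); s=v["s"]; print(s["tcp_pos"])
C=cloud(v); hsv=cv2.cvtColor(v["im"],cv2.COLOR_BGR2HSV)
m=(hsv[...,0]>100)&(hsv[...,0]<125)&(hsv[...,1]>120)&(hsv[...,2]>50); m[290:]=0
print("z",np.nanpercentile(C[m][:,2],[10,50,90]))
m2=m&(C[...,2]>.0045)
dfit(v,m,.007,.008,-.049); dfit(v,m2,.007,.008,-.049); cfit(v,m,.008,-.049,.1); cfit(v,m2,.008,-.049,.1)
E
```

```text
[0.46500067 0.09797176 0.16689429]
z [0.00554089 0.00650031 0.00741495]
bbox [ 297  150   68   72 2378] yaw -27.38 len 56.0 wid 51.5 origin front [0.4689 0.1008] back [0.4698 0.1004]
bbox [ 297  150   68   72 2349] yaw -28.41 len 55.8 wid 51.5 origin front [0.4689 0.1005] back [0.4699 0.1   ]
n 2371 yaw -28.05 (rect -27.80) len 56.2 wid 51.4 origin front [0.4692 0.1004] back [0.4699 0.1   ]
n 2349 yaw -28.29 (rect -28.29) len 56.0 wid 51.4 origin front [0.4692 0.1003] back [0.47   0.0999]
```

View pics/w_waf.png

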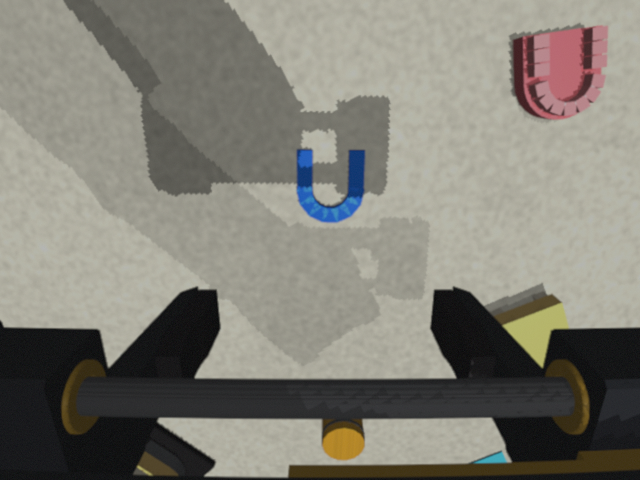

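{"name": "apply_moves", "arguments": {"motion": [{"slide":[-0.022,0.0165,-0.05],"spin":-0.6,"grip":1},{"slide":[-0.022,0.0165,-0.1],"spin":-0.6,"grip":1},{"slide":[-0.022,0.0165,-0.14],"spin":-0.6,"grip":1},{"slide":[-0.022,0.0165,-0.15],"spin":-0.6,"grip":0.8},{"slide":[-0.022,0.0165,-0.155],"spin":-0.6,"grip":0.8},{"slide":[-0.022,0.0165,-0.155],"spin":-0.6,"grip":0.8}]}}

```text
t: 10.5
tcp_pos: [0.4432, 0.1158, 0.013]
eef_rot: [[-0.883, 0.469, 0.002], [0.469, 0.883, 0.0], [-0.001, 0.001, -1.0]]
ft_force: [-0.3, -0.7, -0.1]
grip_width: 0.799
```

{"name": "apply_moves", "arguments": {"motion": [{"slide":[0,-0.001,-0.008],"spin":0,"grip":0.8},{"slide":[0,-0.001,-0.0105],"spin":0,"grip":0.8},{"slide":[0,-0.001,-0.0105],"spin":0,"grip":0.7},{"slide":[0,-0.001,-0.0105],"spin":0,"grip":0.65}]}}

```text
t: 11.0
tcp_pos: [0.4422, 0.115, 0.0017]
eef_rot: [[-0.883, 0.469, 0.0], [0.469, 0.883, 0.0], [-0.0, 0.0, -1.0]]
ft_force: [-0.4, -0.3, 0.2]
grip_width: 0.655
```

{"name": "apply_moves", "arguments": {"motion": [{"slide":[0,0,0],"spin":0,"grip":0.6},{"slide":[0,0,0],"spin":0,"grip":0.55},{"slide":[0,0,0],"spin":0,"grip":0.4},{"slide":[0,0,0],"spin":0,"grip":0.4},{"slide":[0,0,0],"spin":0,"grip":0.4},{"slide":[0,0,0.015],"spin":0,"grip":0.4},{"slide":[0,0,0.05],"spin":0,"grip":0.4},{"slide":[0,0,0.1],"spin":0,"grip":0.4},{"slide":[0.03,-0.04,0.12],"spin":10,"grip":0.4},{"slide":[0.06,-0.08,0.12],"spin":20,"grip":0.4}]}}

```text
t: 12.25
tcp_pos: [0.5042, 0.035, 0.1246]
eef_rot: [[-0.992, 0.13, 0.005], [0.13, 0.992, 0.001], [-0.005, 0.001, -1.0]]
ft_force: [0.2, 0.0, -0.5]
grip_width: 0.581
```

{"name": "apply_moves", "arguments": {"motion": [{"slide":[0.025,-0.05,0],"spin":9,"grip":0.4},{"slide":[0.05,-0.1,0],"spin":18,"grip":0.4},{"slide":[0.08,-0.15,0],"spin":27,"grip":0.4},{"slide":[0.1,-0.19,0],"spin":27,"grip":0.4},{"slide":[0.115,-0.22,0],"spin":27,"grip":0.4},{"slide":[0.115,-0.22,0],"spin":27,"grip":0.4},{"slide":[0.115,-0.22,0],"spin":27,"grip":0.4},{"slide":[0.115,-0.22,0],"spin":27,"grip":0.4}]}}

```text
t: 13.25
tcp_pos: [0.6168, -0.1832, 0.1218]
eef_rot: [[-0.945, -0.328, -0.0], [-0.328, 0.945, 0.001], [0.0, 0.001, -1.0]]
ft_force: [-0.2, 1.0, -0.2]
grip_width: 0.581
```

```bash
cat >> h.py <<'E'
def held(tag):
    v=look("wrist",f"pics/{tag}.png"); s=v["s"]; R=np.array(s["eef_rot"]); print("tcp",np.round(s["tcp_pos"],4),"yaw",np.degrees(np.arctan2(-R[1,0],-R[0,0])).round(2),"f",np.round(s["ft_force"],1),s["grip_width"])
    C=(cloud(v)-s["tcp_pos"])@R; np.savez(tag+".npz",C=C,im=v["im"])
    for c in (270,290,325,360,380):
        print(c,[(r,*(C[r,c,[0,2]]*1e3).round(1)) for r in range(190,330,6)])
E
python3 -c "
from h import *
held('h_waf')"
```

```text
tcp [ 0.6168 -0.1832  0.1218] yaw 19.17 f [-0.2  1.  -0.2] 0.5813049258550301
270 [(190, np.float64(24.7), np.float64(114.6)), (196, np.float64(20.6), np.float64(114.9)), (202, np.float64(16.6), np.float64(114.1)), (208, np.float64(12.5), np.float64(114.2)), (214, np.float64(8.1), np.float64(115.0)), (220, np.float64(4.3), np.float64(113.2)), (226, np.float64(-0.3), np.float64(114.5)), (232, np.float64(-4.8), np.float64(115.0)), (238, np.float64(-8.9), np.float64(114.4)), (244, np.float64(-13.6), np.float64(115.1)), (250, np.float64(-18.0), np.float64(115.1)), (256, np.float64(-21.9), np.float64(113.4)), (262, np.float64(-26.7), np.float64(114.1)), (268, np.float64(-31.5), np.float64(114.6)), (274, np.float64(17.0), np.float64(-2.8)), (280, np.float64(15.6), np.float64(-5.2)), (286, np.float64(12.8), np.float64(-4.7)), (292, np.float64(10.5), np.float64(-5.4)), (298, np.float64(8.0), np.float64(-5.5)), (304, np.float64(4.9), np.float64(-4.7)), (310, np.float64(1.7), np.float64(-3.8)), (316, np.float64(-0.7), np.float64(-4.4)), (322, np.float64(-3.5), np.float64(-4.3)), (328, np.float
[... 3498 characters left out ...]
.2)), (238, np.float64(-9.1), np.float64(114.9)), (244, np.float64(-14.1), np.float64(116.5)), (250, np.float64(-20.8), np.float64(122.4)), (256, np.float64(-25.9), np.float64(123.5)), (262, np.float64(-29.8), np.float64(121.7)), (268, np.float64(-34.2), np.float64(121.1)), (274, np.float64(17.3), np.float64(-3.4)), (280, np.float64(15.5), np.float64(-5.0)), (286, np.float64(12.5), np.float64(-4.0)), (292, np.float64(10.3), np.float64(-5.0)), (298, np.float64(nan), np.float64(nan)), (304, np.float64(4.4), np.float64(-3.7)), (310, np.float64(2.3), np.float64(-4.7)), (316, np.float64(-0.6), np.float64(-4.5)), (322, np.float64(-3.0), np.float64(-5.1)), (328, np.float64(-6.3), np.float64(-4.1))]
```

View pics/h_waf.png

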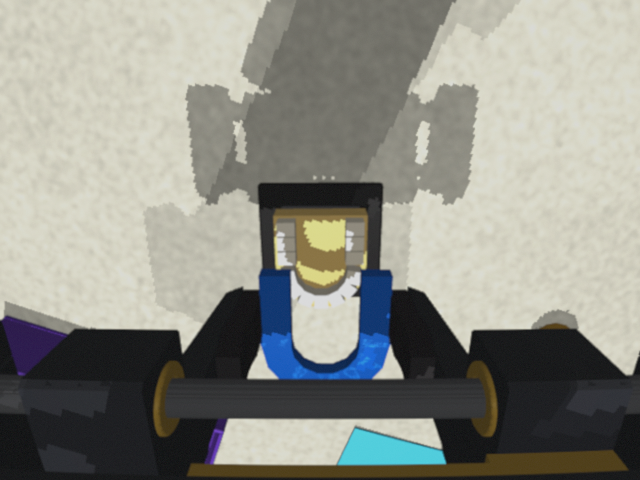

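Held wafer: back ends at row 271, columns 260–391; lower model below at columns 273–368, back edge row 208 — square, small lateral correction needed (~2.7 mm).

{"name": "apply_moves", "arguments": {"motion": [{"slide":[0.0024,-0.002,-0.03],"spin":0.3,"grip":0.4},{"slide":[0.0024,-0.002,-0.055],"spin":0.3,"grip":0.4},{"slide":[0.0024,-0.002,-0.064],"spin":0.3,"grip":0.4},{"slide":[0.0024,-0.002,-0.064],"spin":0.3,"grip":0.4},{"slide":[0.0024,-0.002,-0.064],"spin":0.3,"grip":0.4},{"slide":[0.0024,-0.002,-0.064],"spin":0.3,"grip":0.4}]}}

```text
t: 14.05
tcp_pos: [0.6202, -0.1872, 0.0586]
eef_rot: [[-0.943, -0.331, 0.002], [-0.331, 0.943, -0.0], [-0.001, -0.001, -1.0]]
ft_force: [-0.7, -0.4, -0.2]
grip_width: 0.586
```

{"name": "apply_moves", "arguments": {"motion": [{"slide":[-0.001,0.002,-0.003],"spin":0.1,"grip":0.4},{"slide":[-0.001,0.002,-0.0055],"spin":0.1,"grip":0.4},{"slide":[-0.001,0.002,-0.0055],"spin":0.1,"grip":0.4}]}}

```text
t: 14.42
tcp_pos: [0.6184, -0.1849, 0.0519]
eef_rot: [[-0.943, -0.333, -0.0], [-0.333, 0.943, 0.0], [0.0, 0.0, -1.0]]
ft_force: [0.1, -0.2, -0.6]
grip_width: 0.58
```

{"name": "apply_moves", "arguments": {"motion": [{"slide":[0.0008,-0.0003,-0.0005],"spin":0.1,"grip":0.4},{"slide":[0.0008,-0.0003,-0.001],"spin":0.1,"grip":0.4},{"slide":[0.0008,-0.0003,-0.001],"spin":0.1,"grip":0.4}]}}

```text
t: 14.8
tcp_pos: [0.6188, -0.1852, 0.0517]
eef_rot: [[-0.942, -0.335, -0.001], [-0.335, 0.942, 0.0], [0.001, 0.001, -1.0]]
ft_force: [-3.9, 1.1, 7.4]
grip_width: 0.584
```

{"name": "apply_moves", "arguments": {"motion": [{"slide":[0,0,0],"spin":0,"grip":0.62},{"slide":[0,0,0],"spin":0,"grip":0.7},{"slide":[0,0,0],"spin":0,"grip":0.85},{"slide":[0,0,0],"spin":0,"grip":0.85},{"slide":[0,0,0.02],"spin":0,"grip":0.85},{"slide":[0,0,0.06],"spin":0,"grip":1},{"slide":[0,0.03,0.11],"spin":-10,"grip":1},{"slide":[0,0.08,0.12],"spin":-20,"grip":1},{"slide":[0,0.08,0.12],"spin":-20,"grip":1},{"slide":[0,0.08,0.12],"spin":-20,"grip":1}]}}

```text
t: 16.05
tcp_pos: [0.6195, -0.1057, 0.1721]
eef_rot: [[-1.0, 0.006, 0.001], [0.006, 1.0, -0.001], [-0.001, -0.001, -1.0]]
ft_force: [-0.1, -0.8, -0.8]
grip_width: 1.002
```

```bash
python3 - <<'E'
from h import *
v=look("wrist","pics/w_s3.png"); s=v["s"]; print(s["tcp_pos"])
C=cloud(v); hsv=cv2.cvtColor(v["im"],cv2.COLOR_BGR2HSV)
w=np.zeros((480,640),bool); w[140:300,150:310]=1
m=w&(hsv[...,0]>100)&(hsv[...,0]<125)&(hsv[...,1]>120)&(hsv[...,2]>40)
print("z",np.nanpercentile(C[m][:,2],[10,50,90]))
dfit(v,m&(C[...,2]>.0545),.057,.008,-.049); cfit(v,m,.008,-.049,.1)
E
```

```text
[ 0.61945312 -0.10568552  0.17206082]
z [0.0551477  0.05644917 0.05731535]
bbox [ 166  189   90   88 2943] yaw 19.41 len 56.4 wid 53.0 origin front [ 0.6478 -0.1735] back [ 0.6484 -0.1733]
n 3160 yaw 19.09 (rect 19.34) len 68.5 wid 64.9 origin front [ 0.6617 -0.1758] back [ 0.6508 -0.1796]
```

View pics/w_s3.png

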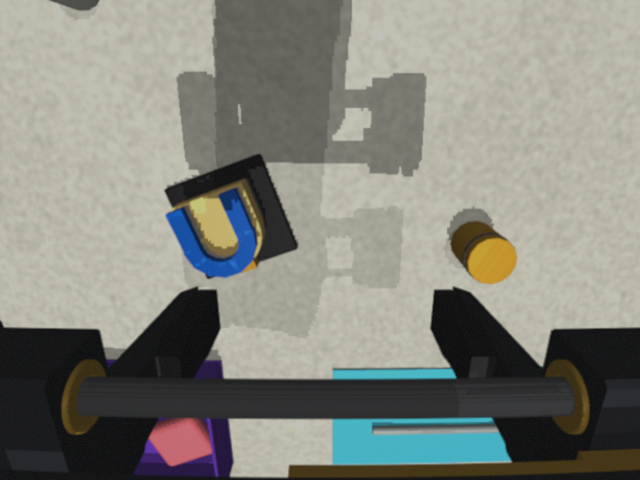

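Wafer sits squarely on the lower model, at (212,232), yaw 19.4°, origin within 1 mm of the lower's. Next the upper.

{"name": "apply_moves", "arguments": {"motion": [{"slide":[0,0.06,0],"spin":0,"grip":1},{"slide":[0.01,0.12,0],"spin":0,"grip":1},{"slide":[0.02,0.18,0],"spin":0,"grip":1},{"slide":[0.03,0.24,0],"spin":0,"grip":1},{"slide":[0.04,0.28,0],"spin":0,"grip":1},{"slide":[0.04,0.31,0],"spin":0,"grip":1},{"slide":[0.04,0.31,0],"spin":0,"grip":1},{"slide":[0.04,0.31,0],"spin":0,"grip":1},{"slide":[0.04,0.31,0],"spin":0,"grip":1}]}}

```text
t: 17.23
tcp_pos: [0.6598, 0.2017, 0.1711]
eef_rot: [[-1.0, 0.011, 0.0], [0.011, 1.0, -0.001], [-0.0, -0.001, -1.0]]
ft_force: [0.5, -0.7, 0.2]
grip_width: 1.003
```

```bash
python3 - <<'E'
from h import *
v=look("wrist","pics/w_up.png"); s=v["s"]; print(s["tcp_pos"])
np.savez("up.npz",**{k:v[k] for k in("im","dep","K","d","W")})
C=cloud(v); w=np.zeros((480,640),bool); w[120:288,220:430]=1
m=w&(abs(C[...,2]-.0255)<.004)
print("z",np.median(C[m][:,2]));dfit(v,m,.026,.01,-.05); cfit(v,m,.01,-.05,.1)
E
```

```text
[0.65981501 0.20173824 0.17110732]
z 0.025316064807640593
bbox [ 293  156   79   80 5272] yaw -3.58 len 59.4 wid 55.9 origin front [0.6671 0.2051] back [0.6677 0.2051]
n 5272 yaw -3.47 (rect -3.47) len 59.0 wid 55.5 origin front [0.6672 0.2054] back [0.6682 0.2053]
```

View pics/w_up.png

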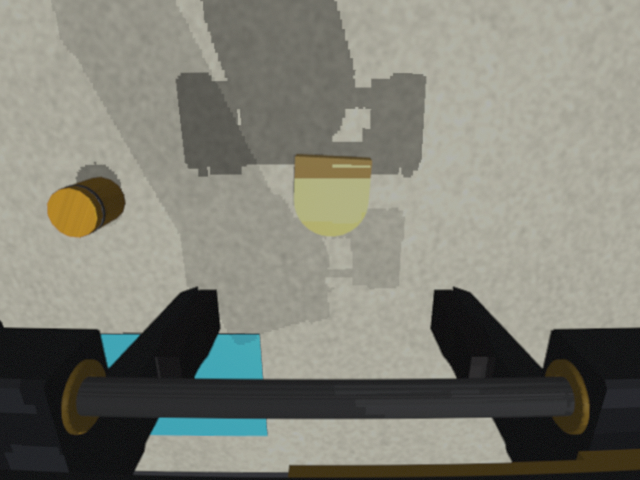

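Upper at (333,197), clean D with front down in the picture; size matches (59.4 x 55.9).

{"name": "apply_moves", "arguments": {"motion": [{"slide":[-0.022,0.0053,-0.05],"spin":-2.9,"grip":1},{"slide":[-0.022,0.0053,-0.1],"spin":-2.9,"grip":1},{"slide":[-0.022,0.0053,-0.13],"spin":-2.9,"grip":1},{"slide":[-0.022,0.0053,-0.15],"spin":-2.9,"grip":1},{"slide":[-0.022,0.0053,-0.16],"spin":-2.9,"grip":0.8},{"slide":[-0.022,0.0053,-0.163],"spin":-2.9,"grip":0.8},{"slide":[-0.022,0.0053,-0.163],"spin":-2.9,"grip":0.75}]}}

```text
t: 18.15
tcp_pos: [0.638, 0.2101, 0.009]
eef_rot: [[-0.998, 0.058, 0.001], [0.058, 0.998, 0.001], [-0.001, 0.001, -1.0]]
ft_force: [-0.2, -0.4, 0.2]
grip_width: 0.752
```

{"name": "apply_moves", "arguments": {"motion": [{"slide":[0,-0.003,-0.001],"spin":0,"grip":0.75},{"slide":[0,-0.003,-0.001],"spin":0,"grip":0.75},{"slide":[0,-0.003,-0.001],"spin":0,"grip":0.7},{"slide":[0,-0.003,-0.001],"spin":0,"grip":0.65},{"slide":[0,-0.003,-0.001],"spin":0,"grip":0.4},{"slide":[0,-0.003,-0.001],"spin":0,"grip":0.4},{"slide":[0,-0.003,-0.001],"spin":0,"grip":0.4},{"slide":[0,-0.003,-0.001],"spin":0,"grip":0.4}]}}

```text
t: 19.15
tcp_pos: [0.6374, 0.2071, 0.0072]
eef_rot: [[-0.998, 0.058, 0.0], [0.058, 0.998, 0.0], [-0.0, 0.0, -1.0]]
ft_force: [-0.4, -0.3, 1.4]
grip_width: 0.629
```

{"name": "apply_moves", "arguments": {"motion": [{"slide":[0,0,0.01],"spin":0,"grip":0.4},{"slide":[0,0,0.05],"spin":0,"grip":0.4},{"slide":[0,0,0.1],"spin":0,"grip":0.4},{"slide":[0,-0.04,0.125],"spin":5,"grip":0.4},{"slide":[0,-0.09,0.125],"spin":10,"grip":0.4},{"slide":[-0.005,-0.14,0.125],"spin":15,"grip":0.4},{"slide":[-0.008,-0.19,0.125],"spin":20,"grip":0.4},{"slide":[-0.01,-0.24,0.125],"spin":22.8,"grip":0.4},{"slide":[-0.01,-0.28,0.125],"spin":22.8,"grip":0.4},{"slide":[-0.01,-0.3,0.125],"spin":22.8,"grip":0.4}]}}

```text
t: 20.4
tcp_pos: [0.6271, -0.0963, 0.1326]
eef_rot: [[-0.944, -0.33, 0.0], [-0.33, 0.944, -0.001], [0.0, -0.001, -1.0]]
ft_force: [0.9, 0.5, -0.8]
grip_width: 0.631
```

{"name": "apply_moves", "arguments": {"motion": [{"slide":[-0.003,-0.04,0],"spin":0.2,"grip":0.4},{"slide":[-0.006,-0.075,0],"spin":0.2,"grip":0.4},{"slide":[-0.007,-0.087,0],"spin":0.2,"grip":0.4},{"slide":[-0.007,-0.087,0],"spin":0.2,"grip":0.4},{"slide":[-0.007,-0.087,0],"spin":0.2,"grip":0.4},{"slide":[-0.007,-0.087,0],"spin":0.2,"grip":0.4}]}}

```text
t: 21.15
tcp_pos: [0.6208, -0.1779, 0.1321]
eef_rot: [[-0.941, -0.339, 0.0], [-0.339, 0.941, 0.001], [-0.0, 0.001, -1.0]]
ft_force: [0.6, 0.8, -0.8]
grip_width: 0.634
```

```bash
sed -i 's/for c in (270,290,325,360,380)/for c in (290,350)/; s/\*1e3).round(1))/*1e3).round(1).tolist())/' h.py
python3 -c "
from h import *
held('h_up')"
```

```text
tcp [ 0.6208 -0.1779  0.1321] yaw 19.79 f [ 0.6  0.8 -0.8] 0.6336746425221393
290 [(190, 22.7, 123.6), (196, 22.6, 106.3), (202, 21.9, 92.9), (208, 21.9, 78.7), (214, 18.6, 77.6), (220, 14.8, 78.4), (226, 11.3, 77.8), (232, 8.1, 76.0), (238, 4.5, 75.7), (244, 0.3, 77.0), (250, -2.8, 75.1), (256, -6.9, 76.0), (262, -11.0, 76.6), (268, -14.8, 76.4), (274, 18.8, -6.6), (280, 19.1, -12.6), (286, 18.9, -17.3), (292, 17.4, -19.0), (298, 14.6, -18.2), (304, 12.1, -17.9), (310, 10.1, -18.7), (316, 7.5, -18.4), (322, 4.9, -18.2), (328, 2.2, -17.9)]
350 [(190, 22.4, 125.0), (196, 22.3, 107.6), (202, 21.8, 93.6), (208, 21.2, 81.4), (214, 19.1, 75.9), (220, 15.4, 76.2), (226, 12.1, 75.1), (232, 8.4, 75.4), (238, 4.5, 75.9), (244, 0.7, 76.0), (250, -2.7, 75.0), (256, -7.0, 76.3), (262, -11.0, 76.6), (268, -14.7, 76.2), (274, 19.3, -7.9), (280, 19.5, -13.4), (286, 19.4, -18.2), (292, 17.4, -18.9), (298, 14.3, -17.5), (304, 12.3, -18.2), (310, 9.8, -18.1), (316, 6.5, -16.6), (322, 4.9, -18.2), (328, 2.1, -17.6)]
```

View pics/h_up.png

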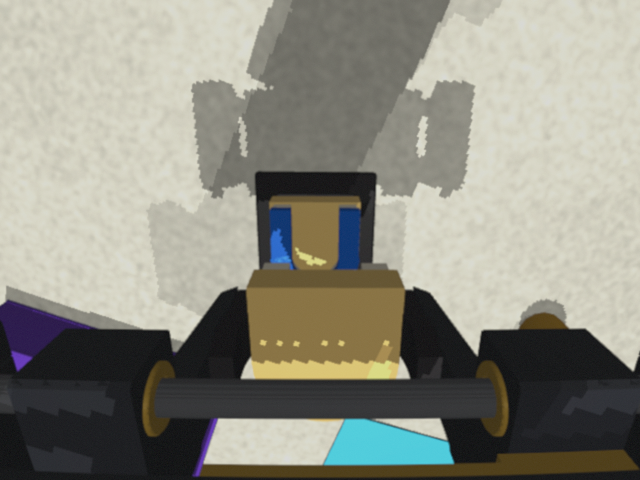

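Held upper: back edge rows 271–288, columns 247–404; wafer arms below columns 271–360. Camera and dead reckoning agree within 0.5 mm on the correction.

{"name": "apply_moves", "arguments": {"motion": [{"slide":[-0.0011,-0.0065,-0.02],"spin":-0.3,"grip":0.4},{"slide":[-0.0011,-0.0065,-0.045],"spin":-0.3,"grip":0.4},{"slide":[-0.0011,-0.0065,-0.06],"spin":-0.3,"grip":0.4},{"slide":[-0.0011,-0.0065,-0.06],"spin":-0.3,"grip":0.4},{"slide":[-0.0011,-0.0065,-0.06],"spin":-0.3,"grip":0.4},{"slide":[-0.0011,-0.0065,-0.06],"spin":-0.3,"grip":0.4}]}}

```text
t: 21.95
tcp_pos: [0.6199, -0.1867, 0.073]
eef_rot: [[-0.943, -0.331, 0.002], [-0.331, 0.943, -0.0], [-0.001, -0.001, -1.0]]
ft_force: [0.1, -0.4, -0.6]
grip_width: 0.635
```

{"name": "apply_moves", "arguments": {"motion": [{"slide":[-0.0002,0.0023,-0.004],"spin":0.1,"grip":0.4},{"slide":[-0.0002,0.0023,-0.007],"spin":0.1,"grip":0.4},{"slide":[-0.0002,0.0023,-0.007],"spin":0.1,"grip":0.4},{"slide":[-0.0002,0.0023,-0.007],"spin":0.1,"grip":0.4}]}}

```text
t: 22.45
tcp_pos: [0.6191, -0.1843, 0.0651]
eef_rot: [[-0.943, -0.333, 0.0], [-0.333, 0.943, -0.0], [-0.0, -0.0, -1.0]]
ft_force: [0.1, -0.6, -0.5]
grip_width: 0.632
```

{"name": "apply_moves", "arguments": {"motion": [{"slide":[0.0004,-0.0002,-0.0008],"spin":0,"grip":0.4},{"slide":[0.0004,-0.0002,-0.0013],"spin":0,"grip":0.4},{"slide":[0.0004,-0.0002,-0.0013],"spin":0,"grip":0.4}]}}

```text
t: 22.82
tcp_pos: [0.6196, -0.1846, 0.0642]
eef_rot: [[-0.943, -0.333, 0.0], [-0.333, 0.943, -0.0], [-0.0, -0.0, -1.0]]
ft_force: [-0.3, -0.1, 3.3]
grip_width: 0.633
```

Seated at the expected height with 3 N. Release, rise and look.

{"name": "apply_moves", "arguments": {"motion": [{"slide":[0,0,0],"spin":0,"grip":0.67},{"slide":[0,0,0],"spin":0,"grip":0.75},{"slide":[0,0,0],"spin":0,"grip":0.85},{"slide":[0,0,0],"spin":0,"grip":0.9},{"slide":[0,0,0.02],"spin":0,"grip":0.9},{"slide":[0,0,0.06],"spin":0,"grip":1},{"slide":[0,0.03,0.1],"spin":-10,"grip":1},{"slide":[0.01,0.09,0.12],"spin":-20,"grip":1},{"slide":[0.02,0.09,0.12],"spin":-20,"grip":1},{"slide":[0.02,0.09,0.12],"spin":-20,"grip":1}]}}

```text
t: 24.08
tcp_pos: [0.6401, -0.0943, 0.1849]
eef_rot: [[-1.0, 0.007, 0.002], [0.007, 1.0, -0.001], [-0.002, -0.001, -1.0]]
ft_force: [0.1, -0.7, 0.2]
grip_width: 0.998
```

```bash
python3 - <<'E'
from h import *
v=look("wrist","pics/w_s4.png"); s=v["s"]; print(s["tcp_pos"])
np.savez("s4.npz",**{k:v[k] for k in("im","dep","K","d","W")})
C=cloud(v); w=np.zeros((480,640),bool); w[100:300,120:310]=1
m=w&(abs(C[...,2]-.0825)<.004)
print("z",np.median(C[m][:,2]));dfit(v,m,.083,.01,-.05)
w[:]=0; w[150:300,420:560]=1
hsv=cv2.cvtColor(v["im"],cv2.COLOR_BGR2HSV)
m=w&(abs(C[...,2]-.0445)<.004)&(hsv[...,2]>60); ys,xs=np.nonzero(m); P=onplane(v,np.c_[xs,ys],.045)
print("weight",len(xs),xs.mean(),ys.mean(),cv2.minEnclosingCircle((P[:,:2]*1e3).astype(np.float32)),P.mean(0),np.ptp(P,axis=0))
E
```

```text
[ 0.64014607 -0.0942816   0.18485791]
z 0.08250555076813076
bbox [ 133  158  105  102 6973] yaw 19.34 len 59.6 wid 57.7 origin front [ 0.648  -0.1733] back [ 0.6484 -0.1732]
weight 1816 473.25055066079295 227.98678414096915 ((651.1648559570312, 17.890460968017578), 19.174240112304688) [0.65084592 0.01788809 0.045     ] [0.03650119 0.03792547 0.        ]
```

View pics/w_s4.png

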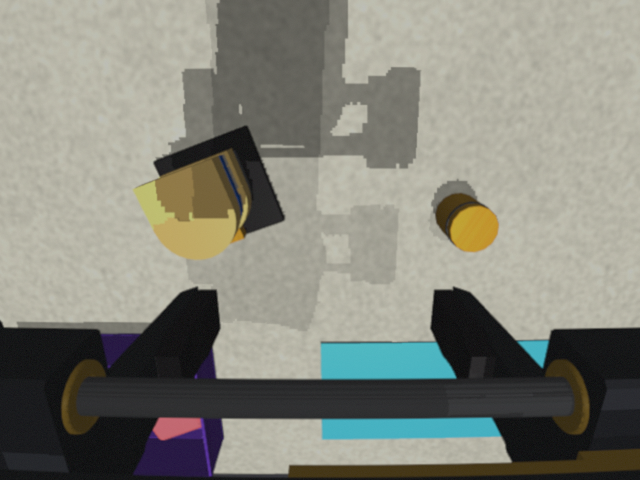

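Upper sits square on the stack (yaw 19.3°, origin within 1 mm). Weight at (473,228).

{"name": "apply_moves", "arguments": {"motion": [{"slide":[0.005,0.06,0],"spin":0,"grip":1},{"slide":[0.01,0.112,-0.03],"spin":0,"grip":1},{"slide":[0.01,0.112,-0.08],"spin":0,"grip":1},{"slide":[0.01,0.112,-0.11],"spin":0,"grip":1},{"slide":[0.01,0.112,-0.11],"spin":0,"grip":1},{"slide":[0.01,0.112,-0.11],"spin":0,"grip":1}]}}

```text
t: 24.88
tcp_pos: [0.6502, 0.0161, 0.075]
eef_rot: [[-1.0, 0.011, 0.001], [0.011, 1.0, -0.0], [-0.001, -0.0, -1.0]]
ft_force: [0.5, 0.5, -0.1]
grip_width: 1.004
```

{"name": "apply_moves", "arguments": {"motion": [{"slide":[0.0005,0.0018,-0.03],"spin":0,"grip":0.8},{"slide":[0.0005,0.0018,-0.055],"spin":0,"grip":0.8},{"slide":[0.0005,0.0018,-0.063],"spin":0,"grip":0.7},{"slide":[0.0005,0.0018,-0.063],"spin":0,"grip":0.6},{"slide":[0.0005,0.0018,-0.063],"spin":0,"grip":0.5},{"slide":[0.0005,0.0018,-0.063],"spin":0,"grip":0.48},{"slide":[0.0005,0.0018,-0.063],"spin":0,"grip":0.46},{"slide":[0.0005,0.0018,-0.063],"spin":0,"grip":0.2},{"slide":[0.0005,0.0018,-0.063],"spin":0,"grip":0.2},{"slide":[0.0005,0.0018,-0.063],"spin":0,"grip":0.2}]}}

```text
t: 26.12
tcp_pos: [0.6502, 0.019, 0.0112]
eef_rot: [[-1.0, 0.01, 0.0], [0.01, 1.0, -0.0], [-0.0, -0.0, -1.0]]
ft_force: [-0.8, -0.4, 4.9]
grip_width: 0.424
```

{"name": "apply_moves", "arguments": {"motion": [{"slide":[0,0,0.01],"spin":0,"grip":0.2},{"slide":[0,0,0.05],"spin":0,"grip":0.2},{"slide":[0,0,0.1],"spin":0,"grip":0.2},{"slide":[0,0,0.139],"spin":0,"grip":0.2},{"slide":[0,-0.04,0.145],"spin":7,"grip":0.2},{"slide":[-0.005,-0.09,0.145],"spin":14,"grip":0.2},{"slide":[-0.01,-0.14,0.145],"spin":20,"grip":0.2},{"slide":[-0.02,-0.18,0.145],"spin":20,"grip":0.2},{"slide":[-0.021,-0.2,0.145],"spin":20,"grip":0.2},{"slide":[-0.021,-0.2,0.145],"spin":20,"grip":0.2}]}}

```text
t: 27.38
tcp_pos: [0.6287, -0.1815, 0.1556]
eef_rot: [[-0.944, -0.331, -0.0], [-0.331, 0.944, 0.0], [0.0, 0.0, -1.0]]
ft_force: [0.5, 0.1, -4.4]
grip_width: 0.423
```

{"name": "apply_moves", "arguments": {"motion": [{"slide":[0,0,0],"spin":0,"grip":0.2},{"slide":[0,0,0],"spin":0,"grip":0.2}]}}

```text
t: 27.62
tcp_pos: [0.6296, -0.1779, 0.1557]
eef_rot: [[-0.942, -0.336, 0.0], [-0.336, 0.942, 0.001], [-0.001, 0.001, -1.0]]
ft_force: [0.4, 0.2, -4.1]
grip_width: 0.426
```

```bash
python3 -c "
from h import *
held('h_wt')"
```

```text
tcp [ 0.6296 -0.1779  0.1557] yaw 19.64 f [ 0.4  0.2 -4.1] 0.4257143968932119
290 [(190, 31.1, 85.2), (196, 30.4, 72.9), (202, 26.7, 73.8), (208, 23.5, 72.7), (214, 19.8, 73.6), (220, 16.7, 71.8), (226, 12.8, 72.9), (232, 9.3, 72.4), (238, 5.6, 72.7), (244, 1.9, 72.6), (250, -1.7, 72.5), (256, -6.2, 74.3), (262, -9.9, 74.0), (268, -13.5, 73.3), (274, -16.9, 72.2), (280, 8.5, 9.8), (286, 9.8, 1.4), (292, 10.4, -5.1), (298, 10.8, -10.8), (304, 12.2, -18.1), (310, 12.8, -23.5), (316, 12.7, -27.3), (322, 12.5, -30.8), (328, 10.8, -31.7)]
350 [(190, 30.8, 86.6), (196, 30.4, 73.1), (202, 27.0, 72.6), (208, 23.3, 73.6), (214, 20.0, 72.7), (220, 16.1, 73.9), (226, 12.6, 73.7), (232, 9.0, 73.5), (238, 5.3, 73.5), (244, 1.6, 73.7), (250, -2.4, 74.2), (256, -5.4, 72.3), (262, -9.6, 73.3), (268, -13.4, 73.1), (274, 13.5, 4.9), (280, 13.6, -1.0), (286, nan, nan), (292, 14.3, -12.8), (298, 14.3, -17.6), (304, 15.2, -23.6), (310, 14.8, -27.0), (316, 14.9, -31.0), (322, 13.8, -32.9), (328, 12.1, -33.7)]
```

View pics/h_wt.png

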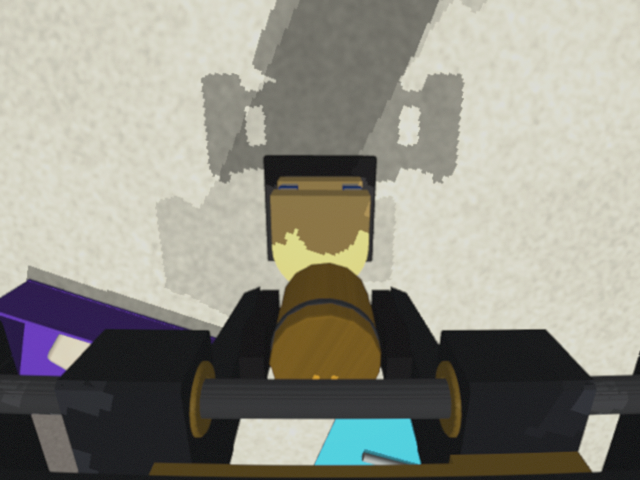

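Weight held at columns 271–380, top edge row ~300; upper's back edge at row 193. I'll check the weight's tilt and centre from depth.

```bash
python3 - <<'E'
import numpy as np
d=np.load("h_wt.npz"); C=d["C"]; 
w=np.zeros((480,640),bool); w[262:375,268:385]=1
P=C[w]; P=P[~np.isnan(P[:,0])&(P[:,2]<12)]
for a,b in ((0,.008),(-.01,0),(-.02,-.01),(-.03,-.02)):
    Q=P[(P[:,2]>a)&(P[:,2]<b)&(abs(P[:,1])<.016)]
    f=lambda c:np.hypot(Q[:,0]-c[0],Q[:,1]-c[1])-.019
    from scipy.optimize import least_squares
    r=least_squares(f,[0,0],loss="soft_l1",f_scale=.001); print(a,b,len(Q),(r.x*1e3).round(2),np.std(r.fun*1e3).round(2))
T=P[(P[:,2]<-.031)&(P[:,2]>-.04)&(abs(P[:,1])<.014)&(P[:,0]<.012)]; A=np.c_[T[:,:2],np.ones(len(T))]; print("top n",len(T),np.linalg.lstsq(A,T[:,2],rcond=None)[0], np.median(T[:,2]))
U=C[190:260,260:380].reshape(-1,3); U=U[abs(U[:,2]-.073)<.004]; print("upper back x",np.percentile(U[:,0],99),"y",np.percentile(U[:,1],[.5,99.5]))
E
```

```text
0 0.008 588 [-2.43  0.48] 0.28
-0.01 0 841 [-2.48  0.51] 0.29
-0.02 -0.01 1028 [-2.51  0.57] 0.29
-0.03 -0.02 1269 [-2.38  0.54] 0.37
top n 4005 [ 0.00185156 -0.00103368 -0.03316167] -0.03316722174158019
upper back x 0.030977406048987768 y [-0.02994229  0.02495138]
```

{"name": "apply_moves", "arguments": {"motion": [{"slide":[-0.0016,-0.0036,-0.025],"spin":0,"grip":0.2},{"slide":[-0.0016,-0.0036,-0.045],"spin":0,"grip":0.2},{"slide":[-0.0016,-0.0036,-0.054],"spin":0,"grip":0.2},{"slide":[-0.0016,-0.0036,-0.054],"spin":0,"grip":0.2},{"slide":[-0.0016,-0.0036,-0.054],"spin":0,"grip":0.2},{"slide":[-0.0016,-0.0036,-0.054],"spin":0,"grip":0.2}]}}

```text
t: 28.42
tcp_pos: [0.628, -0.1843, 0.1027]
eef_rot: [[-0.943, -0.333, 0.002], [-0.333, 0.943, -0.0], [-0.001, -0.001, -1.0]]
ft_force: [0.2, -0.1, -4.2]
grip_width: 0.424
```

{"name": "apply_moves", "arguments": {"motion": [{"slide":[0,0.0028,-0.004],"spin":0,"grip":0.2},{"slide":[0,0.0028,-0.007],"spin":0,"grip":0.2},{"slide":[0,0.0028,-0.007],"spin":0,"grip":0.2},{"slide":[0,0.0028,-0.007],"spin":0,"grip":0.2}]}}

```text
t: 28.92
tcp_pos: [0.6273, -0.1815, 0.0947]
eef_rot: [[-0.943, -0.333, -0.0], [-0.333, 0.943, -0.0], [0.0, -0.0, -1.0]]
ft_force: [-0.2, -0.2, -4.3]
grip_width: 0.426
```

{"name": "apply_moves", "arguments": {"motion": [{"slide":[0.0006,0,-0.0003],"spin":0,"grip":0.2},{"slide":[0.0006,0,-0.0006],"spin":0,"grip":0.2},{"slide":[0.0006,0,-0.0006],"spin":0,"grip":0.2}]}}

```text
t: 29.3
tcp_pos: [0.628, -0.1815, 0.0943]
eef_rot: [[-0.943, -0.333, 0.0], [-0.333, 0.943, -0.0], [-0.0, -0.0, -1.0]]
ft_force: [-0.1, 0.3, -3.7]
grip_width: 0.425
```

{"name": "apply_moves", "arguments": {"motion": [{"slide":[0,0,-0.0005],"spin":0,"grip":0.2},{"slide":[0,0,-0.0005],"spin":0,"grip":0.2}]}}

```text
t: 29.55
tcp_pos: [0.6281, -0.1815, 0.0942]
eef_rot: [[-0.943, -0.333, 0.0], [-0.333, 0.943, -0.0], [-0.0, -0.0, -1.0]]
ft_force: [-1.5, 0.4, 1.9]
grip_width: 0.423
```

Seated (force changed by about 6 N). Release straight up, then look.

{"name": "apply_moves", "arguments": {"motion": [{"slide":[0,0,0],"spin":0,"grip":0.46},{"slide":[0,0,0],"spin":0,"grip":0.55},{"slide":[0,0,0],"spin":0,"grip":0.7},{"slide":[0,0,0],"spin":0,"grip":0.9},{"slide":[0,0,0.01],"spin":0,"grip":0.9},{"slide":[0,0,0.04],"spin":0,"grip":0.9},{"slide":[0,0,0.08],"spin":0,"grip":1},{"slide":[0,0.03,0.1],"spin":-10,"grip":1},{"slide":[0.015,0.08,0.12],"spin":-20,"grip":1},{"slide":[0.03,0.11,0.12],"spin":-20,"grip":1}]}}

```text
t: 30.8
tcp_pos: [0.6596, -0.0682, 0.2167]
eef_rot: [[-1.0, 0.009, 0.004], [0.009, 1.0, 0.001], [-0.004, 0.001, -1.0]]
ft_force: [0.2, -0.2, -0.3]
grip_width: 0.999
```

{"name": "apply_moves", "arguments": {"motion": [{"slide":[0.01,0.01,0],"spin":0,"grip":1},{"slide":[0.01,0.01,0],"spin":0,"grip":1},{"slide":[0.01,0.01,0],"spin":0,"grip":1}]}}

```text
t: 31.18
tcp_pos: [0.6672, -0.0641, 0.2134]
eef_rot: [[-1.0, 0.012, -0.001], [0.012, 1.0, -0.001], [0.001, -0.001, -1.0]]
ft_force: [-0.5, 0.0, 0.9]
grip_width: 1.002
```

```bash
python3 - <<'E'
from h import *
v=look("wrist","pics/w_s5.png"); s=v["s"]; print(s["tcp_pos"],s["ft_force"])
C=cloud(v); w=np.zeros((480,640),bool); w[0:300,0:320]=1
m=w&(abs(C[...,2]-.1275)<.004)
ys,xs=np.nonzero(m); P=onplane(v,np.c_[xs,ys],.128)
o=P[:,:2].mean(0); print("weight z",np.median(C[m][:,2]),cv2.minEnclosingCircle((P[:,:2]*1e3).astype(np.float32)),o)
m=w&(abs(C[...,2]-.0825)<.004); print("upper"); cfit(v,m,.01,-.05,.1)
t=look("top","pics/top1.png")
C=cloud(t); m=(abs(C[...,2]-.127)<.006); m[:,:380]=0; m[:,470:]=0; m[230:]=0; m[:140]=0
ys,xs=np.nonzero(m); P=onplane(t,np.c_[xs,ys],.128); print("top cam weight",len(P),P.mean(0))
c=np.hstack([cv2.resize(v["im"][0:320,0:400],None,fx=1,fy=1),t["im"][100:420,130:530]]); cv2.imwrite("pics/fin.png",c)
E
```

```text
[ 0.66719939 -0.06408624  0.21337861] [-0.50933249  0.03100217  0.86057114]
weight z 0.1275262810206042 ((629.6472778320312, -178.70591735839844), 19.544795989990234) [ 0.62928979 -0.17882697]
upper
n 3005 yaw 19.35 (rect 19.85) len 59.8 wid 56.7 origin front [ 0.6485 -0.1738] back [ 0.6486 -0.1737]Traceback (most recent call last):
  File "<stdin>", line 10, in <module>
  File "h.py", line 16, in onplane
    r=rays(v,uv)@v["W"][:3,:3].T; o=v["W"][:3,3]
      ~~~~^^^^^^
  File "h.py", line 13, in rays
    p=cv2.undistortPoints(np.array(uv,float).reshape(-1,1,2),v["K"],v["d"]).reshape(-1,2)
      ~~~~~~~~~~~~~~~~~~~^^^^^^^^^^^^^^^^^^^^^^^^^^^^^^^^^^^^^^^^^^^^^^^^^^
cv2.error: OpenCV(4.12.0) /io/opencv/modules/calib3d/src/undistort.dispatch.cpp:347: error: (-215:Assertion failed) CV_IS_MAT(_src) && CV_IS_MAT(_dst) && (_src->rows == 1 || _src->cols == 1) && (_dst->rows == 1 || _dst->cols == 1) && _src->cols + _src->rows - 1 == _dst->rows + _dst->cols - 1 && (CV_MAT_TYPE(_src->type) == CV_32FC2 || CV_MAT_TYPE(_src->type) == CV_64FC2) && (CV_MAT_TYPE(_dst->type) == CV_32FC2 || CV_MAT_TYPE(_dst->type) == CV_64FC2) in function 'cvUndistortPointsInternal'
```

Weight is within 1.6 mm of its place. Back the arm off for a final overview.

{"name": "apply_moves", "arguments": {"motion": [{"slide":[0,0.05,0.03],"spin":0,"grip":1},{"slide":[0,0.1,0.05],"spin":0,"grip":1},{"slide":[-0.02,0.15,0.05],"spin":0,"grip":1},{"slide":[-0.04,0.2,0.05],"spin":0,"grip":1},{"slide":[-0.06,0.25,0.05],"spin":0,"grip":1},{"slide":[-0.08,0.3,0.05],"spin":0,"grip":1},{"slide":[-0.08,0.3,0.05],"spin":0,"grip":1},{"slide":[-0.08,0.3,0.05],"spin":0,"grip":1}]}}

```text
t: 32.28
tcp_pos: [0.5884, 0.2369, 0.2637]
eef_rot: [[-1.0, 0.011, 0.0], [0.011, 1.0, -0.001], [-0.0, -0.001, -1.0]]
ft_force: [0.9, -0.3, 0.5]
grip_width: 0.993
```

```bash
python3 - <<'E'
from h import *
t=look("top"); v=look("scene")
C=cloud(t); m=(abs(C[...,2]-.127)<.006); m[:,:380]=0; m[:,470:]=0; m[230:]=0; m[:140]=0
ys,xs=np.nonzero(m); P=onplane(t,np.c_[xs,ys],.128); print("top cam weight",len(P),P.mean(0))
b=cv2.imread("pics/top0.png")
for n,(x,y) in dict(pink=(183,276),bottle=(476,272)).items():
    print(n,"diff",np.abs(b[y-22:y+22,x-22:x+22].astype(int)-t["im"][y-22:y+22,x-22:x+22]).max(2).__gt__(40).sum())
c=np.hstack([cv2.resize(v["im"][200:400,130:350],None,fx=1.8,fy=1.8),t["im"][60:420,130:530]]); cv2.imwrite("pics/fin.png",c)
E
```

```text
top cam weight 357 [ 0.62740107 -0.18051019  0.128     ]
pink diff 92
bottle diff 0
```

View pics/fin.png

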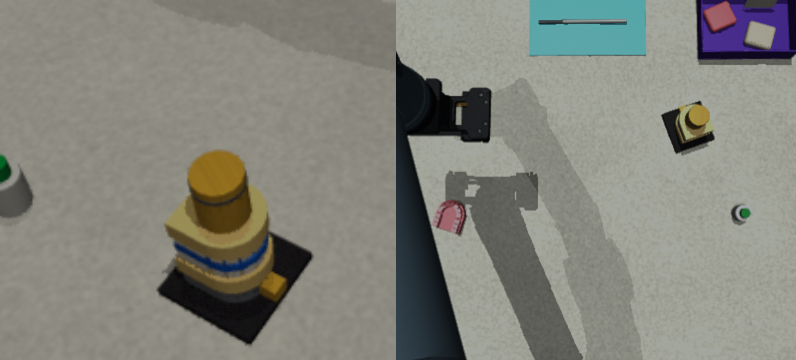

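The stack stands upright and square, front toward the tab, with the weight in the middle (left half, (218,190)). The bottle is unchanged and the pink model is in its old place; its pixel difference comes from the shadow and the arm at the edge.

```bash
python3 -c "
from workcell import manip
print(manip.finish_job())"
```

```text
the job is handed in; nothing more can be done
None
```

The dental case is stacked on the stand as asked: lower model, blue wafer, upper model, then the brass weight. All the rounded fronts are on the tab side and the gripper has let go of everything. I handed it in at about 32 s of the 122 s allowed.

- **Alignment:** The three pieces measured yaw 19.3–19.5° against about 19.6° for the stand. Their origins agree to about 1 mm.
- **Weight:** The wrist camera put it 1.6 mm to the side of its place, and the top camera about 2 mm towards the back. The two cameras differ by roughly 2.5 mm, a little over their stated calibration error. I left it there.
- **Setting down:** Each piece touched at its expected height. The contact readings were a few newtons, 7.4 N at most.
- **Bystanders:** The bottle's image is unchanged. In the last picture the pink model is in its old place. Its picture differed from the first by 92 pixels, which I put down to the arm and its shadow but did not measure separately.

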